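Turn a flat gearbox cover over on the surface plate

ROBOT

A 7-joint arm with a two-finger parallel gripper is mounted at the origin on the work surface. World frame = base frame: x ahead of the robot, y to its left, z up, the work surface at z = 0. Lengths are in m, angles in rad, forces in N, time in s.
With the tool pointing down it reaches from about 0.4 to 0.85 m from the base axis. Payload 10.4 kg.
Tool frame: the origin (TCP) lies at the very end of the fingers, on their centre line; the grasp point (between the pads) lies 19 mm behind it; z points along the fingers, y is the line along which they close (so a half turn about z gives the same grasp; the last joint's range is limited). The gripper opens to 85 mm and grips with 20 to 120 N. Pads are 22 mm wide; open, the fingers measure 114 mm over their backs; the gripper's body (76 mm by 85 mm) begins 54 mm behind the grasp point. The pads swing forward as they close: fully open they stand 13 mm farther back than shut.
Start: joints at [-1.287, 0.332, -0.065, 1.46, 0.022, 1.35, -0.088], TCP at [0.189, 0.596, 0.231] pointing down, gripper open.
Joint ranges: [-2.6, 2.6], [-0.5, 2.12], [-1.47, 1.34], [0.16, 2.42], [-1.27, 4.41], [0.06, 2.06], [-2.6, 2.6]. Speed limits (rad/s): [2.22, 2.22, 2.79, 2.79, 3.14, 3.14, 3.14].

INTERFACE

Orientations are given as a unit quaternion [x, y, z, w].
In Python, from workcell import manip, vision, order gives the robot as it stands. The module is installed in compiled form; this text tells all that it offers.
- The arm moves only by the tool move_arm, never from a script. Its argument "motion" is a list of rows, each a list of 3 entries, a list of its own where there are three numbers: the shift along the tool's x, y, z scaled (see below), then the turn, a rotation vector about the tool's x, y, z scaled (see below), then the opening, from -1 (shut) to 1 (fully open). In form: [[[dx, dy, dz], [wx, wy, wz], hand], ...]. A call has 1 to 12 rows; each row shifts and turns the commanded pose from where the row before left it, along the tool's axes as they then stand; what a row does not reach is not made up. The controller multiplies each number of a shift by 0.75 m and each number of a turn by pi/4 rad. A row lasts 1/10 s, in which the tool goes at most 50 mm and 8.59 degrees, less where a joint would pass 70% of its speed; a pose out of reach is approached as far as the arm can. A call with a number of a shift or a turn outside -1 to 1 is refused whole. A call with a gripper value outside its range is refused whole. The fingers move at their own pace and stop on an object; "newtons" is the grip in N (left out, the last holds). Time passes only in rows, so rows that do not move let the fingers close. It gives the time, the measured TCP pose, the force, the opening and the grip force at its end, in the units of the state.
- manip.get_obs(): the state, without advancing time (a new reading comes with each control period).
- vision.camera(name): name is "scene" or "top" or "wrist"; returns a dict with "pixels" (480x640x3 uint8, red, green, blue), "fx", "fy", "cx", "cy" (pixels), "R" (3x3) and "t" (3): a world point X has camera coordinates R X + t. Camera axes: x right, y down, z forward; pixel columns grow to the right and rows downward; lengths in m; the calibration is good to about 2 mm. A picture is of the moment at which its call begins. There is no depth.
- order.hand_in(): hands the job in; it is judged then, once.
The state is a dict: "clock": time; "joint_pos": joint angles; "joint_velocities": joint speeds; "tau": joint torques, N m; "position": TCP position; "ee_rot": TCP orientation; "ft_force": force on the tool from outside, world axes, zero at the start; "torque": the same for the moment, N m; "grip_width": opening from 0.0 (shut) to 1.0 (fully open); "grasp_force": force on a finger pad.
Only numpy, scipy, OpenCV 4.12 (cv2) and the standard library are available. Lean on these libraries where they do the work, as an engineer would, in place of code of your own. Each camera call takes 0.05 s, during which the arm holds its last target. There are 200 camera calls.

TASK

The flat gearbox cover lies painted side up on the granite surface plate, too wide to be taken from above. Slide it out over an edge of the surface plate so that you can get a finger under it, take hold of it and turn it over, then lay it down without dropping it: flat on the surface plate, machined side up, no part of it hanging over an edge. Do not let it fall to the bench, and leave the indicator, V-block, piston and spray can where they are.

Things in the scene. Friction and masses are not known exactly. Their poses are not given: they have to be found in the camera images.
- surface_plate: Fixed black granite slab 400 x 300 mm, 64 mm thick, on three short feet that leave 16 mm below it; its flat top is 80 mm above the bench. Origin: centre of the top face. x: along the 400 mm length, away from the robot (ends at x -200 and +200); y: across the width (long edges at y -150 and +150); z up. It stands elsewhere each time but does not budge.
- cover: Loose flat plate, 160 mm along x, 120 mm along y, 8 mm thick, square edges, 0.3 to 0.55 kg, six 11 mm bolt holes. Origin: its centre at mid-thickness. The +z face is painted grey, up at the start; the -z face is bare machined aluminium with a thin dark rectangular groove line. At the start its +x end points away from the robot. Friction on granite about 0.5 to 0.7.
- corner_a (a point): Corner of the cover at its +x +y (80, 60, 0 mm in the cover's frame), mid-thickness.
- corner_b (a point): Corner of the cover at its +x -y (80, -60, 0 mm in the cover's frame), mid-thickness.
- corner_c (a point): Corner of the cover at its -x -y (-80, -60, 0 mm in the cover's frame), mid-thickness.
- corner_d (a point): Corner of the cover at its -x +y (-80, 60, 0 mm in the cover's frame), mid-thickness.
- indicator: Bystander: dial indicator on a black magnetic base (60 x 50 mm, 55 mm high) with a thin post and a round white dial 56 mm across held out on its -x side (to 77 mm from the origin); 210 mm tall, loose, in one of the two far (+x) corners of the surface plate. Origin: centre of its underside.
- v_block: Bystander: steel V-block 60 by 80 mm, 60 mm high, loose, standing in the other far corner of the surface plate. Origin at the centre of its underside.
- piston: Bystander: aluminium piston 80 mm across and 74 mm high standing on the bench close beside one long edge of the surface plate, towards its far end. Origin at the centre of its underside.
- spray_can: Bystander: blue spray can 65 mm across and 210 mm high standing on the bench beside the other long edge, towards its far end. Origin at the centre of its underside.

How it is judged:
On the way:
1. the cover, still painted side up and flat on the surface plate, has been slid out so that part of it hangs at least 15 mm over an edge ((x of any of corner_a, corner_b, corner_c, corner_d in the frame of surface_plate below -0.215 m or x of any of corner_a, corner_b, corner_c, corner_d in the frame of surface_plate above 0.215 m or y of any of corner_a, corner_b, corner_c, corner_d in the frame of surface_plate below -0.165 m or y of any of corner_a, corner_b, corner_c, corner_d in the frame of surface_plate above 0.165 m) and angle between cover's own z axis and vertical below 0.2 rad and z of cover in the frame of surface_plate above 0 m), for 0.1 s.
At the end, for the whole second after the job is handed in: The cover lies at rest and released on the surface plate, machined (-z) face up and level within 0.05 rad, directly on the granite (its centre 4 mm above the top, within 3 mm), with all four corners inside the edges of the surface plate; the bystanders stand where they were (angle between cover's own z axis and vertical above 3.09 rad and x of corner_a in the frame of surface_plate between -0.2 and 0.2 m and y of corner_a in the frame of surface_plate between -0.15 and 0.15 m and x of corner_b in the frame of surface_plate between -0.2 and 0.2 m and y of corner_b in the frame of surface_plate between -0.15 and 0.15 m and x of corner_c in the frame of surface_plate between -0.2 and 0.2 m and y of corner_c in the frame of surface_plate between -0.15 and 0.15 m and x of corner_d in the frame of surface_plate between -0.2 and 0.2 m and y of corner_d in the frame of surface_plate between -0.15 and 0.15 m and z of cover in the frame of surface_plate between 0.001 and 0.007 m and linear speed of cover below 0.01 m/s); the robot touches nothing.
It fails at once if the cover fell off the surface plate (its centre more than 20 mm below the granite's top) (z of cover in the frame of surface_plate below -0.02 m).
It fails at once if the cover was dropped or slammed (out of the fingers and moving faster than 0.6 m/s, or turning faster than 8 rad/s) ((linear speed of cover above 0.6 m/s and contact force between the fingers and cover below 0.1 N) or angular speed of cover above 8 rad/s).
It fails at once if the indicator, V-block, piston or spray can was moved more than 15 mm or tipped (distance of any of indicator, v_block, piston, spray_can from where it was at the start of the episode above 0.015 m or angle between any of indicator, v_block, piston, spray_can's own z axis and vertical above 0.3 rad).
It also fails if it takes over 70 s, if anything falls off the work surface, if the arm or the gripper's body presses on something with over 40 N, if the wrist force passes 120 N, or if a joint passes its speed limit or range.

## Working session

There is one attempt and no reset: what is moved stays moved. The work goes in short steps, Python scripts to look and compute and a tool call to move; the robot and the scene stay as the last step left them, time stands still between calls to the robot, and variables do not carry over. Pictures are saved under pics/ and viewed, at most 10 in all, crops included, and the job is handed in when it is done.

Besides the shell and the picture viewer there is one more tool, called in YAML: its name, and indented under it one key for each argument. move_arm: Moves the arm, as the interface text tells. Its arguments: {"type":"object","properties":{"motion":{"type":"array"},"newtons":{"type":"number"}},"required":["motion"]}

```bash
mkdir -p pics; python3 - <<'E'
from workcell import manip, vision, order
import cv2,json,numpy as np
print(manip.get_obs())
for n in("scene","top"):
    c=vision.camera(n); cv2.imwrite(f"pics/{n}0.png",c["pixels"][:,:,::-1])
    print(n,c["fx"],c["fy"],c["cx"],c["cy"],np.round(c["R"],4).tolist(),np.round(c["t"],4).tolist())
    d={k:np.array(v).tolist() for k,v in c.items() if k!="pixels"}; json.dump(d,open(n+".json","w"))
E
```

```text
{'clock': 0.0, 'joint_pos': array([-1.28661193,  0.33286137, -0.06469452,  1.46095885,  0.0215852 ,
        1.34988406, -0.08846622]), 'joint_velocities': array([-0.00046487, -0.0002903 , -0.00216168, -0.00032324,  0.00011923,
       -0.00215185, -0.00012419]), 'tau': array([-1.92312618e-04, -6.25446439e+01,  4.90451173e-02, -3.91607380e+01,
        1.61776895e-02,  9.92668094e-03, -6.86840558e-07]), 'position': array([0.18863607, 0.59545654, 0.23051409]), 'ee_rot': array([ 1.52768255e-01,  9.88261786e-01, -7.03681139e-04, -8.17296426e-05]), 'ft_force': array([-1.28877324,  0.4702736 , -0.87306929]), 'torque': array([0.00124631, 0.00864565, 0.01499597]), 'grasp_force': 0.0, 'grip_width': 1.0011189330710843}
scene 625.1436539273461 625.1436539273461 325.0899974880872 241.8759442985504 [[0.8317, 0.5551, 0.0126], [0.3263, -0.4703, -0.82], [-0.4493, 0.6861, -0.5722]] [-0.5373, -0.1121, 1.3292]
top 571.7881762320616 571.7881762320616 328.33605591088 234.79233696492747 [[-0.0234, -0.9997, -0.0032], [-0.9974, 0.0236, -0.0688], [0.0688, 0.0016, -0.9976]] [0.0591, 0.6427, 1.1305]
```

View pics/top0.png

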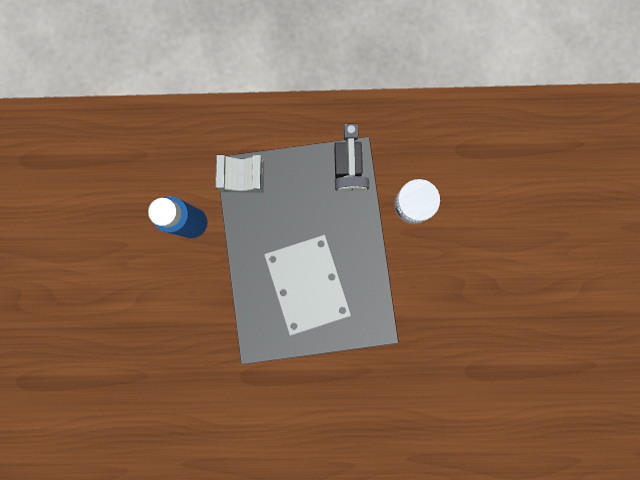

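View pics/scene0.png

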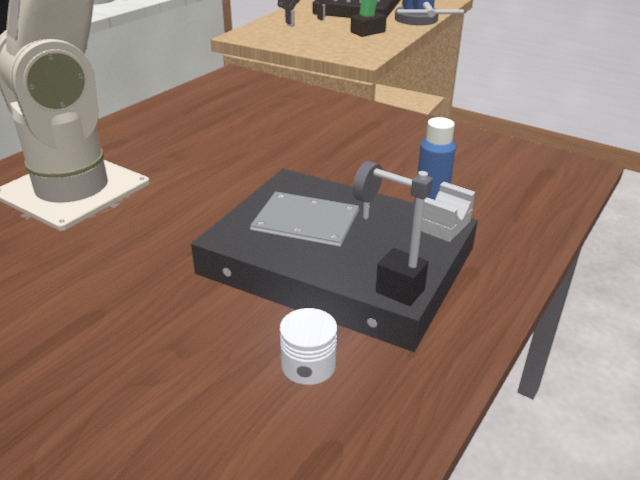

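Both views: the cover (top view corners about (265,254), (325,236), (350,316), (290,335)) lies in the near half of the plate. The V-block is at the far left, the indicator at the far right, the can is on the left and the piston on the right.

```bash
cat > h.py <<'E'
import json,cv2,numpy as np
C={n:json.load(open(n+".json")) for n in("scene","top")}
def ray(n,p):
    c=C[n];R=np.array(c["R"]);t=np.array(c["t"])
    return -R.T@t, R.T@np.array([(p[0]-c["cx"])/c["fx"],(p[1]-c["cy"])/c["fy"],1])
def onz(n,p,z):
    o,d=ray(n,p); return o+d*(z-o[2])/d[2]
def tri(a,b):
    (o1,d1),(o2,d2)=ray("top",a),ray("scene",b)
    A=np.stack([d1,-d2],1);s=np.linalg.lstsq(A,o2-o1,rcond=None)[0]
    p,q=o1+s[0]*d1,o2+s[1]*d2
    return (p+q)/2,np.linalg.norm(p-q)
def proj(n,X):
    c=C[n];v=np.array(c["R"])@X+np.array(c["t"]);return np.array([c["fx"]*v[0]/v[2]+c["cx"],c["fy"]*v[1]/v[2]+c["cy"]])
def quad(img,seed,tol=12):
    m=np.zeros((482,642),np.uint8);im=np.ascontiguousarray(img)
    cv2.floodFill(im,m,seed,0,(tol,)*3,(tol,)*3,4|(255<<8)|cv2.FLOODFILL_MASK_ONLY|cv2.FLOODFILL_FIXED_RANGE)
    c=max(cv2.findContours(m[1:-1,1:-1],0,2)[0],key=cv2.contourArea)
    return cv2.convexHull(c),cv2.contourArea(c)
def poly(h):
    for e in np.arange(.01,.1,.005):
        p=cv2.approxPolyDP(h,e*cv2.arcLength(h,True),True)
        if len(p)<=4: return p[:,0]
E
python3 - <<'E'
from h import *
t=cv2.imread("pics/top0.png");s=cv2.imread("pics/scene0.png")
ht,a=quad(t,(305,285),25);pt=poly(ht);print("top",pt.tolist(),a)
hs,a=quad(s,(305,215),25);ps=poly(hs);print("scene",ps.tolist(),a)
for p in pt:
    X=onz("top",p,.088);q=proj("scene",X);b=min(ps,key=lambda v:np.linalg.norm(v-q))
    Y,e=tri(p,b);print("cover",X.round(4),q.round(1),b,"tri",Y.round(4),round(e,4))
for p,b in[((220,155),(476,237)),((369,138),(411,334)),((397,342),(196,247)),((242,363),(285,176))]:
    Y,e=tri(p,b);print("plate",onz("top",p,.08).round(4),Y.round(4),round(e,4),proj("scene",onz("top",p,.08)).round(1))
print("piston",onz("top",(419,200),.074),"can",onz("top",(162,212),.21))
E
```

```text
top [[324, 235], [349, 315], [290, 334], [265, 254]] 5241.0
scene [[250, 227], [275, 192], [357, 206], [340, 245]] 3621.5
cover [0.6392 0.0521 0.088 ] [339.9 241.7] [340 245] tri [0.6396 0.0521 0.0816] 0.0001
cover [0.4872 0.0085 0.088 ] [251.  224.7] [250 227] tri [0.4862 0.0078 0.0832] 0.0017
cover [0.4543 0.1202 0.088 ] [275.6 191.9] [275 192] tri [0.4538 0.1199 0.0877] 0.0011
cover [0.6057 0.1648 0.088 ] [358.1 206.1] [357 206] tri [0.6049 0.1643 0.0882] 0.0019
plate [0.7996 0.2497 0.08  ] [0.8033 0.2541 0.0484] 0.0066 [477.7 222.3]
plate [ 0.8259 -0.0393  0.08  ] [ 0.8274 -0.0433  0.0569] 0.0091 [416.1 319.7]
plate [ 0.4339 -0.0811  0.08  ] [ 0.4358 -0.0795  0.0722] 0.0075 [191.7 243.1]
plate [0.4014 0.2123 0.08  ] [0.4003 0.2167 0.0606] 0.0045 [282.8 168.5]
piston [ 0.70358546 -0.13284316  0.074     ] can [0.67629127 0.32426593 0.21      ]
```

```bash
cat >> h.py <<'E'
from scipy.spatial.transform import Rotation as Ro, Slerp
def frame(z,y):
    z=np.array(z,float);z/=np.linalg.norm(z);y=np.array(y,float);y-=z*(y@z);y/=np.linalg.norm(y)
    return Ro.from_matrix(np.stack([np.cross(y,z),y,z],1))
def rows(pos,rot,n,hand=1,start=None):
    from workcell import manip
    o=manip.get_obs(); p,r=(np.array(o["position"]),Ro.from_quat(o["ee_rot"])) if start is None else start
    p0,r0=p.copy(),r;rv=(r0.inv()*rot).as_rotvec();out=[]
    for i in range(1,n+1):
        pt=p0+(np.array(pos)-p0)*i/n;rt=r0*Ro.from_rotvec(rv*i/n)
        d=np.round(r.inv().apply(pt-p)/.75,3);w=np.round((r.inv()*rt).as_rotvec()/(np.pi/4),3)
        out.append([d.tolist(),w.tolist(),hand]);p=p+r.apply(d*.75);r=r*Ro.from_rotvec(w*np.pi/4)
    print(json.dumps(out)); print("end",p.round(4),"max mm/deg",max(np.linalg.norm(x[0])*750 for x in out).round(1),max(np.linalg.norm(x[1])*45 for x in out).round(2))
    return p,r
a=np.deg2rad
PO=np.array([.615,.085]);PY=a(6)  # plate centre, yaw
def W(x,y): c,s=np.cos(PY),np.sin(PY);return PO+[c*x-s*y,s*x+c*y]
def L(v): c,s=np.cos(PY),np.sin(PY);v=np.array(v)[:2]-PO;return np.array([c*v[0]+s*v[1],-s*v[0]+c*v[1]])
E
python3 - <<'E'
from h import *
e=a(16.2)
s=rows([.520,.177,.17],frame([0,0,-1],[np.cos(e),np.sin(e),0]),12)
rows([.520,.177,.075],s[1],4,start=s)
E
```

```text
[[[-0.049, -0.033, 0.007], [-0.0, 0.0, 0.104], 1], [[-0.052, -0.029, 0.007], [-0.0, 0.0, 0.104], 1], [[-0.054, -0.025, 0.006], [-0.0, 0.0, 0.104], 1], [[-0.055, -0.02, 0.007], [-0.0, 0.0, 0.104], 1], [[-0.058, -0.016, 0.007], [-0.001, 0.0, 0.105], 1], [[-0.058, -0.011, 0.007], [0.0, 0.0, 0.104], 1], [[-0.059, -0.006, 0.006], [0.0, 0.001, 0.104], 1], [[-0.059, -0.001, 0.007], [0.0, -0.0, 0.104], 1], [[-0.059, 0.003, 0.007], [-0.0, -0.0, 0.104], 1], [[-0.059, 0.009, 0.007], [-0.0, -0.0, 0.104], 1], [[-0.058, 0.013, 0.006], [-0.0, -0.0, 0.104], 1], [[-0.057, 0.018, 0.007], [-0.0, -0.0, 0.104], 1]]
end [0.5204 0.1769 0.17  ] max mm/deg 45.4 4.73
[[[0.0, -0.0, 0.032], [0.0, 0.0, 0.0], 1], [[0.0, -0.0, 0.031], [0.0, 0.0, 0.0], 1], [[0.0, -0.0, 0.032], [0.0, 0.0, 0.0], 1], [[0.0, -0.0, 0.032], [0.0, 0.0, 0.0], 1]]
end [0.5203 0.1768 0.0748] max mm/deg 24.0 0.0
```

move_arm:
  motion:
    - [[-0.049,-0.033,0.007],[0,0,0.104],1]
    - [[-0.052,-0.029,0.007],[0,0,0.104],1]
    - [[-0.054,-0.025,0.006],[0,0,0.104],1]
    - [[-0.055,-0.02,0.007],[0,0,0.104],1]
    - [[-0.058,-0.016,0.007],[0,0,0.104],1]
    - [[-0.058,-0.011,0.007],[0,0,0.104],1]
    - [[-0.059,-0.006,0.006],[0,0,0.104],1]
    - [[-0.059,-0.001,0.007],[0,0,0.104],1]
    - [[-0.059,0.003,0.007],[0,0,0.104],1]
    - [[-0.059,0.009,0.007],[0,0,0.104],1]
    - [[-0.058,0.013,0.006],[0,0,0.104],1]
    - [[-0.057,0.018,0.007],[0,0,0.104],1]

```text
clock: 1.3
position: [0.5214, 0.1758, 0.1703]
ee_rot: [0.601, 0.799, 0.0, -0.0]
ft_force: [0.5, 1.1, -0.2]
grip_width: 1.0
grasp_force: 0.0
```

move_arm:
  motion:
    - [[0,0,0.03],[0,0,0],1]
    - [[0,0,0.03],[0,0,0],1]
    - [[0,0,0.03],[0,0,0],1]
    - [[0,0,0.02],[0,0,0],1]
    - [[0,0,0.01],[0,0,0],1]
    - [[0,0,0],[0,0,0],1]

```text
clock: 1.9
position: [0.52, 0.1771, 0.0796]
ee_rot: [0.6, 0.8, -0.001, -0.0]
ft_force: [-0.1, 0.5, 0.2]
grip_width: 1.001
grasp_force: 0.0
```

move_arm:
  motion:
    - [[0,0,0.005],[0,0,0],1]
    - [[0,0,0.005],[0,0,0],1]
    - [[0,0,0.003],[0,0,0],1]
    - [[0,0,0],[0,0,0],1]

```text
clock: 2.3
position: [0.5206, 0.1774, 0.0707]
ee_rot: [0.6, 0.8, 0.0, -0.0]
ft_force: [0.0, 0.4, 0.2]
grip_width: 0.998
grasp_force: 0.0
```

```bash
python3 - <<'E'
from workcell import manip, vision
import cv2
o=manip.get_obs();print(o["joint_pos"].round(2),o["ft_force"],o["position"])
a=cv2.cvtColor(vision.camera("scene")["pixels"],cv2.COLOR_RGB2BGR)[130:290,190:430]
b=cv2.cvtColor(vision.camera("wrist")["pixels"],cv2.COLOR_RGB2BGR)
cv2.imwrite("pics/a1.png",cv2.hconcat([cv2.resize(a,(480,320)),cv2.resize(b,(320,320))]))
E
```

```text
[-0.72  0.33  0.36  1.86 -0.14  0.98 -0.02] [0.00672527 0.37140939 0.15931507] [0.52059025 0.1773985  0.07073085]
```

View pics/a1.png

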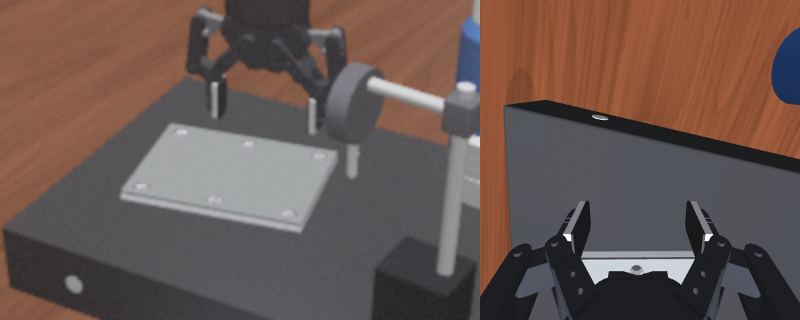

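```bash
python3 - <<'E'
from h import *
e=a(16.2);f=lambda e:frame([0,0,-1],[np.cos(e),np.sin(e),0])
s=rows([.527,.154,.0705],f(e),2)
s=rows([*W(-.08,-.059),.0705],f(PY),12,start=s)
E
```

```text
[[[-0.016, -0.0, 0.0], [0.0, -0.0, 0.001], 1], [[-0.016, -0.001, 0.001], [0.0, -0.0, 0.0], 1]]
end [0.5267 0.1542 0.0702] max mm/deg 12.0 0.04
[[[-0.015, -0.003, -0.0], [0.0, -0.0, 0.019], 1], [[-0.015, -0.002, -0.0], [0.0, -0.0, 0.019], 1], [[-0.015, -0.002, -0.0], [0.0, -0.0, 0.019], 1], [[-0.015, -0.002, -0.0], [0.0, -0.0, 0.019], 1], [[-0.015, -0.002, -0.0], [0.0, -0.0, 0.019], 1], [[-0.015, -0.001, -0.0], [0.0, -0.0, 0.019], 1], [[-0.016, -0.002, -0.0], [0.0, -0.0, 0.018], 1], [[-0.015, -0.001, -0.0], [0.0, -0.0, 0.019], 1], [[-0.015, -0.001, -0.0], [0.0, -0.0, 0.019], 1], [[-0.015, -0.0, -0.0], [0.0, -0.0, 0.019], 1], [[-0.016, -0.001, -0.0], [0.0, -0.0, 0.019], 1], [[-0.015, 0.0, -0.0], [0.0, -0.0, 0.019], 1]]
end [0.5415 0.0178 0.0702] max mm/deg 12.1 0.86
```

move_arm:
  motion:
    - [[-0.016,0,0],[0,0,0],1]
    - [[-0.016,0,0],[0,0,0],1]
    - [[-0.015,-0.003,0],[0,0,0.019],1]
    - [[-0.015,-0.002,0],[0,0,0.019],1]
    - [[-0.015,-0.002,0],[0,0,0.019],1]
    - [[-0.015,-0.002,0],[0,0,0.019],1]
    - [[-0.015,-0.002,0],[0,0,0.019],1]

```text
clock: 3.1
position: [0.5337, 0.0971, 0.0709]
ee_rot: [0.63, 0.777, 0.0, -0.0]
ft_force: [-0.2, 2.5, 1.6]
grip_width: 0.996
grasp_force: 1.6
```

move_arm:
  motion:
    - [[-0.015,-0.001,0],[0,0,0.019],1]
    - [[-0.015,-0.002,0],[0,0,0.019],1]
    - [[-0.015,-0.001,0],[0,0,0.019],1]
    - [[-0.015,-0.001,0],[0,0,0.019],1]
    - [[-0.012,0,0],[0,0,0.019],1]
    - [[-0.008,-0.001,0],[0,0,0.019],1]
    - [[0,0,0],[0,0,0],1]

```text
clock: 3.8
position: [0.5395, 0.0365, 0.0707]
ee_rot: [0.664, 0.747, -0.0, 0.0]
ft_force: [0.7, 0.1, -0.0]
grip_width: 0.995
grasp_force: 0.0
```

```bash
cat >> h.py <<'E'
def snap(tag):
    from workcell import vision
    im={n:cv2.cvtColor(vision.camera(n)["pixels"],cv2.COLOR_RGB2BGR) for n in("top","scene")}
    for n in im: cv2.imwrite(f"pics/{n}{tag}.png",im[n])
    return im
E
python3 - <<'E'
from h import *
im=snap("2")
cv2.imwrite("pics/v2.png",cv2.hconcat([cv2.resize(im["top"][130:370,200:440],(400,400)),cv2.resize(im["scene"][130:370,140:380],(400,400))]))
E
```

```text
(no output)
```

View pics/v2.png

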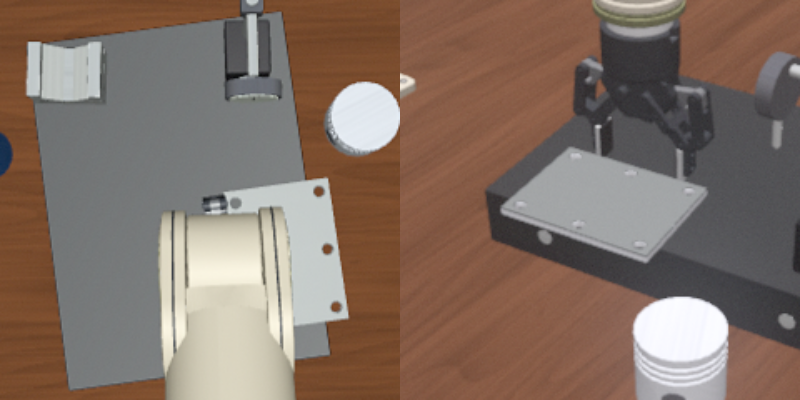

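The cover is aligned with the plate and overhangs the right edge. In the crop its outer edge runs from (328,179) to (348,318).

```bash
python3 - <<'E'
from h import *
for u,v in((328,179),(348,318)):
    X=onz("top",(200+u*.6,130+v*.6),.088);print(X.round(4),L(X).round(4))
t=cv2.imread("pics/top2.png");h,A=quad(t,(400,300),40);print(A,poly(h).tolist())
from workcell import manip;o=manip.get_obs();print(L(o["position"]))
# better plate edge fit: right edge rows
g=cv2.cvtColor(cv2.imread("pics/top0.png"),cv2.COLOR_BGR2HSV)
for y in (200,240,280,320):
    r=g[y,340:420,1].astype(int);i=340+np.argmax(np.diff(r));print(y,i,L(onz("top",(i,y),.08)).round(4))
E
```

```text
[ 0.6314 -0.086   0.088 ] [-0.0016 -0.1718]
[ 0.4738 -0.1036  0.088 ] [-0.1602 -0.1728]
3278.5 [[396, 237], [408, 320], [375, 350], [334, 245]]
[-0.08036407 -0.03943594]
200 377 [ 0.075  -0.1449]
240 383 [-0.0028 -0.1459]
280 388 [-0.0796 -0.1451]
320 394 [-0.1559 -0.1462]
```

move_arm:
  motion:
    - [[-0.006,0,0],[0,0,0],1]
    - [[-0.006,0,0],[0,0,0],1]
    - [[-0.006,0,0],[0,0,0],1]
    - [[-0.004,0,0],[0,0,0],1]
    - [[0,0,0],[0,0,0],1]

```text
clock: 4.4
position: [0.5416, 0.0208, 0.0708]
ee_rot: [0.664, 0.748, -0.0, 0.0]
ft_force: [-0.8, 0.3, 0.5]
grip_width: 1.0
grasp_force: 0.0
```

```bash
cat >> h.py <<'E'
def log():
    from workcell import manip
    o=manip.get_obs();d=[*map(float,o["joint_pos"]),*map(float,o["position"]),*map(float,o["ee_rot"])]
    open("log.txt","a").write(json.dumps(d)+"\n");print(np.round(d,3).tolist(),round(o["clock"],2))
E
python3 -c "from h import *;log()"
```

```text
[-0.519, 0.32, 0.46, 1.881, -0.169, 0.979, 0.135, 0.542, 0.021, 0.071, 0.664, 0.748, -0.0, 0.0] 4.4
```

move_arm:
  motion:
    - [[0.03,0,0],[0,0,0],1]
    - [[0.02,0,-0.03],[0,0,0],1]
    - [[0,0,-0.06],[0,0,0],1]
    - [[0,0,-0.06],[0,0,0],1]

```text
clock: 4.8
position: [0.5365, 0.0588, 0.1843]
ee_rot: [0.663, 0.748, -0.001, -0.0]
ft_force: [1.3, 0.3, 0.4]
grip_width: 0.999
grasp_force: 0.0
```

```bash
python3 - <<'E'
from h import *;log()
import itertools
D=[json.loads(l) for l in open("log.txt")]+[[-1.28661193,.33286137,-.06469452,1.46095885,.0215852,1.34988406,-.08846622,.18863607,.59545654,.23051409,.152768255,.988261786,-.000703681,-.0000817],[-.72,.33,.36,1.86,-.14,.98,-.02,.5206,.1774,.0707,.6,.8,0,0]]
D=np.array(D)
res=[]
for s in itertools.product([1,-1],repeat=7):
  for yo in np.arange(4)*np.pi/2:
   e=0
   for d in D:
    q=d[:7]*s
    R=Ro.identity()
    for k,ax in enumerate("zyzyzyz"): R=R*Ro.from_euler(ax,q[k])
    R=R*Ro.from_euler("z",yo)
    e+=(R.inv()*Ro.from_quat(d[10:])).magnitude()
   res.append((e,s,yo))
res.sort(key=lambda r:r[0]);print(res[:6])
E
```

```text
[-0.611, 0.181, 0.468, 1.773, -0.086, 1.209, 0.001, 0.537, 0.059, 0.184, 0.663, 0.748, -0.001, -0.0] 4.8
[(0.006434202940441317, (-1, 1, -1, 1, -1, 1, -1), np.float64(1.5707963267948966)), (0.013087941177593251, (-1, -1, -1, -1, -1, -1, -1), np.float64(1.5707963267948966)), (0.48399746621595235, (-1, 1, -1, 1, -1, 1, 1), np.float64(1.5707963267948966)), (0.4856602626622328, (-1, -1, -1, -1, -1, -1, 1), np.float64(1.5707963267948966)), (0.8284497358479854, (-1, 1, -1, 1, 1, 1, -1), np.float64(1.5707963267948966)), (0.8309600080497812, (-1, -1, -1, -1, 1, -1, -1), np.float64(1.5707963267948966))]
```

```bash
cat >> h.py <<'E'
SG=np.array([-1,1,-1,1,-1,1,-1])
def mats(q):
    R=Ro.identity();out=[R]
    for k,ax in enumerate("zyzyzyz"): R=R*Ro.from_euler(ax,q[k]*SG[k]);out.append(R)
    return out
E
python3 - <<'E'
from h import *
D=[json.loads(l) for l in open("log.txt")]+[[-1.28661193,.33286137,-.06469452,1.46095885,.0215852,1.34988406,-.08846622,.18863607,.59545654,.23051409]]
A=[];b=[]
for d in D:
    M=[m.as_matrix() for m in mats(d[:7])]
    c=np.stack([M[0][:,2],M[3][:,0],M[3][:,2],M[4][:,0],M[4][:,2],M[6][:,0],M[6][:,2]],1)
    A.append(c);b+=d[7:10]
A=np.vstack(A);b=np.array(b)
x,*_=np.linalg.lstsq(A,b,rcond=None);print(x.round(4),np.abs(A@x-b).max(),np.linalg.svd(A)[1].round(3))
lam=.003;x2=np.linalg.solve(A.T@A+lam**2*np.eye(7),A.T@b);print(x2.round(4),np.abs(A@x2-b).max())
# hypothesis: no offsets
B=A[:,[0,2,4,6]];y=np.linalg.lstsq(B,b,rcond=None)[0];print(y.round(4),np.abs(B@y-b).max())
E
```

```text
[ 2.76621e+01  1.68000e-02  3.45300e-01  7.56000e-02  5.17600e-01
 -4.51000e-02  2.75630e+01] 0.05010352988159095 [3.451e+00 2.989e+00 2.620e-01 2.310e-01 1.740e-01 8.500e-02 1.000e-03]
[ 1.7958 -0.0362  0.2596  0.0187  0.4712 -0.1154  1.6971] 0.04959344545432376
[21.9877  0.309   0.5567 21.912 ] 0.051008099698542586
```

```bash
python3 - <<'E'
from h import *
n=np.array([-np.sin(PY),np.cos(PY),0])
s=rows([*W(-.08,-.25),.28],frame([0,0,-1],-n),12)
s=rows([*W(-.08,-.28),.22],frame(n,[0,0,-1]),12,start=s)
E
```

```text
[[[-0.026, -0.0, -0.011], [-0.0, 0.0, 0.168], 1], [[-0.025, 0.003, -0.01], [-0.0, 0.0, 0.169], 1], [[-0.025, 0.006, -0.011], [-0.0, 0.001, 0.168], 1], [[-0.024, 0.01, -0.01], [-0.0, -0.0, 0.168], 1], [[-0.023, 0.013, -0.011], [-0.0, -0.0, 0.169], 1], [[-0.02, 0.015, -0.011], [-0.0, 0.0, 0.168], 1], [[-0.019, 0.018, -0.01], [-0.0, 0.0, 0.168], 1], [[-0.015, 0.021, -0.011], [-0.0, 0.001, 0.168], 1], [[-0.013, 0.022, -0.011], [-0.0, -0.0, 0.169], 1], [[-0.01, 0.024, -0.01], [-0.0, -0.0, 0.168], 1], [[-0.007, 0.025, -0.011], [-0.0, 0.0, 0.168], 1], [[-0.003, 0.026, -0.01], [-0.0, 0.0, 0.169], 1]]
end [ 0.5618 -0.1722  0.2796] max mm/deg 21.5 7.6
[[[-0.0, 0.003, 0.007], [0.167, 0.0, -0.0], 1], [[-0.0, 0.004, 0.006], [0.166, 0.0, -0.0], 1], [[-0.0, 0.005, 0.005], [0.167, 0.0, -0.0], 1], [[-0.0, 0.006, 0.005], [0.167, 0.0, -0.0], 1], [[-0.0, 0.006, 0.004], [0.166, 0.0, -0.0], 1], [[-0.0, 0.007, 0.003], [0.167, -0.0, -0.0], 1], [[-0.0, 0.007, 0.003], [0.166, -0.0, -0.0], 1], [[-0.0, 0.007, 0.001], [0.167, -0.0, -0.0], 1], [[-0.0, 0.007, 0.001], [0.167, -0.0, -0.0], 1], [[-0.0, 0.008, -0.001], [0.166, -0.0, -0.0], 1], [[-0.0, 0.007, -0.001], [0.167, -0.0, -0.0], 1], [[-0.0, 0.007, -0.003], [0.167, -0.0, -0.0], 1]]
end [ 0.5649 -0.2019  0.22  ] max mm/deg 6.0 7.52
```

move_arm:
  motion:
    - [[-0.026,0,-0.011],[0,0,0.168],1]
    - [[-0.025,0.003,-0.01],[0,0,0.169],1]
    - [[-0.025,0.006,-0.011],[0,0,0.168],1]
    - [[-0.024,0.01,-0.01],[0,0,0.168],1]
    - [[-0.023,0.013,-0.011],[0,0,0.169],1]
    - [[-0.02,0.015,-0.011],[0,0,0.168],1]
    - [[-0.019,0.018,-0.01],[0,0,0.168],1]
    - [[-0.015,0.021,-0.011],[0,0,0.168],1]
    - [[-0.013,0.022,-0.011],[0,0,0.169],1]
    - [[-0.01,0.024,-0.01],[0,0,0.168],1]
    - [[-0.007,0.025,-0.011],[0,0,0.168],1]
    - [[-0.003,0.026,-0.01],[0,0,0.169],1]

```text
clock: 6.0
position: [0.5621, -0.1734, 0.2791]
ee_rot: [0.999, 0.049, 0.0, 0.0]
ft_force: [1.5, 0.7, -0.3]
grip_width: 1.0
grasp_force: 0.0
```

```bash
python3 -c "from h import *;log()"
```

```text
[-0.428, 0.278, 0.804, 1.525, -0.201, 1.423, -1.086, 0.562, -0.173, 0.279, 0.999, 0.049, 0.0, 0.0] 6.0
```

move_arm:
  motion:
    - [[0,0.003,0.007],[0.167,0,0],1]
    - [[0,0.004,0.006],[0.167,0,0],1]
    - [[0,0.005,0.005],[0.167,0,0],1]
    - [[0,0.006,0.005],[0.167,0,0],1]
    - [[0,0.006,0.004],[0.166,0,0],1]
    - [[0,0.007,0.003],[0.167,0,0],1]

```text
clock: 6.6
position: [0.5637, -0.1885, 0.2491]
ee_rot: [0.922, 0.048, -0.019, -0.385]
ft_force: [-0.2, 0.0, 0.2]
grip_width: 1.0
grasp_force: 0.0
```

```bash
python3 -c "from h import *;log()"
```

```text
[0.18, 0.683, 0.637, 1.268, -0.887, 1.943, -0.691, 0.564, -0.188, 0.249, 0.922, 0.048, -0.019, -0.385] 6.6
```

move_arm:
  motion:
    - [[0,0.007,0.003],[0.166,0,0],1]
    - [[0,0.007,0.001],[0.167,0,0],1]
    - [[0,0.007,0.001],[0.167,0,0],1]
    - [[0,0.008,-0.001],[0.166,0,0],1]
    - [[0,0.007,-0.001],[0.167,0,0],1]
    - [[0,0.007,-0.003],[0.167,0,0],1]
    - [[0,0,0],[0,0,0],1]

```text
clock: 7.3
position: [0.5636, -0.1995, 0.2124]
ee_rot: [0.739, 0.033, -0.042, -0.672]
ft_force: [-0.7, -0.6, -1.5]
grip_width: 1.002
grasp_force: 0.0
```

```bash
python3 - <<'E'
from h import *
log()
D=[json.loads(l) for l in open("log.txt")]+[[-1.28661193,.33286137,-.06469452,1.46095885,.0215852,1.34988406,-.08846622,.18863607,.59545654,.23051409]]
A=[];b=[]
for d in D:
    M=[m.as_matrix() for m in mats(d[:7])]
    A.append(np.stack([M[0][:,2],M[1][:,0],M[1][:,1],M[3][:,0],M[3][:,1],M[3][:,2],M[5][:,0],M[5][:,1],M[5][:,2],M[7][:,2]],1));b+=d[7:10]
A=np.vstack(A);b=np.array(b)
x=np.linalg.solve(A.T@A+1e-6*np.eye(10),A.T@b);print(x.round(4),np.abs(A@x-b).max(),np.linalg.svd(A)[1].round(3))
E
```

```text
[0.867, 1.051, -0.365, 1.062, -0.806, 2.052, -0.972, 0.564, -0.199, 0.212, 0.739, 0.033, -0.042, -0.672] 7.3
[ 2.582e-01  0.000e+00 -2.180e-02  0.000e+00 -2.350e-02  4.486e-01
  0.000e+00 -3.000e-04  4.900e-01  3.431e-01] 8.138809206026387e-07 [4.729 4.138 4.126 1.107 0.923 0.787 0.61  0.553 0.26  0.202]
```

```bash
cat >> h.py <<'E'
LO=np.array([-2.6,-.5,-1.47,.16,-1.27,.06,-2.6]);HI=np.array([2.6,2.12,1.34,2.42,4.41,2.06,2.6])
def fk(q):
    M=mats(q);p=np.array([0,0,.2582])+M[1].apply([0,-.0218,0])+M[3].apply([0,-.0235,.4486])
    w=p+M[5].apply([0,-.0003,.49]);return w+M[7].apply([0,0,.3431]),M[7]*Ro.from_euler("z",np.pi/2),p,w
from scipy.optimize import least_squares
def ik(pos,rot,q0,reg=0,m=.03):
    def f(q):
        p,r,*_=fk(q);e=[(p-pos)*3,(rot.inv()*r).as_rotvec()]
        if reg: e.append(reg*(q-q0))
        return np.concatenate(e)
    s=least_squares(f,np.clip(q0,LO+m+.01,HI-m-.01),bounds=(LO+m,HI-m),xtol=1e-10)
    p,r,*_=fk(s.x);return s.x,np.linalg.norm(p-pos)+(rot.inv()*r).magnitude()
def iks(pos,rot,n=60,seed=0):
    g=np.random.default_rng(seed);S=[]
    for _ in range(n):
        q,e=ik(pos,rot,g.uniform(LO+.1,HI-.1))
        if e<1e-4: S.append((np.min(np.minimum(q-LO,HI-q)),q))
    return sorted(S,key=lambda s:-s[0])
E
python3 - <<'E'
from h import *
for name,base,xy in(("right",90,(-.08,-.16)),("left",-90,(-.08,.16)),("near",0,(-.20,-.05))):
  for da in(-35,0,35):
    h=PY+a(base+da);n=[np.cos(h),np.sin(h),0]
    for up in(-1,1):
      S=iks([*W(*xy),.084],frame(n,[0,0,up]),25)
      print(name,da,up,len(S),[(round(m,2),q.round(2).tolist(),fk(q)[2].round(2).tolist()) for m,q in S[:2]])
E
```

```text
right -35 -1 12 [(np.float64(0.55), [1.47, 1.22, -0.92, 1.8, -0.7, 1.1, -0.78], [0.01, -0.43, 0.39]), (np.float64(0.53), [1.44, 1.2, -0.89, 1.8, -0.74, 1.12, -0.75], [0.02, -0.43, 0.41])]
right -35 1 8 [(np.float64(0.26), [1.66, 1.53, -1.21, 1.79, -0.22, 0.98, 2.01], [-0.07, -0.44, 0.26]), (np.float64(0.12), [1.72, 1.72, -1.35, 1.79, 0.07, 0.97, 1.79], [-0.09, -0.43, 0.17])]
right 0 -1 15 [(np.float64(0.4), [1.16, 1.44, -1.04, 1.27, -0.27, 1.66, -1.12], [0.15, -0.42, 0.3]), (np.float64(0.39), [1.14, 1.4, -0.99, 1.27, -0.32, 1.67, -1.08], [0.16, -0.42, 0.31])]
right 0 1 8 [(np.float64(0.39), [1.18, 1.46, -1.08, 1.27, -0.23, 1.66, 2.0], [0.14, -0.43, 0.29]), (np.float64(0.37), [1.09, 1.35, -0.89, 1.27, -0.4, 1.69, 2.13], [0.17, -0.41, 0.34])]
right 35 -1 0 []
right 35 1 0 []
left -35 -1 0 []
left -35 1 0 []
left 0 -1 18 [(np.float64(0.29), [-1.47, 1.47, 0.99, 1.26, 0.2, 1.77, 1.05], [0.08, 0.44, 0.32]), (np.float64(0.26), [-1.41, 1.38, 0.84, 1.25, 0.33, 1.8, 0.95], [0.11, 0.43, 0.36])]
left 0 1 13 [(np.float64(0.25), [-1.39, 1.35, 0.79, 1.25, 0.37, 1.81, -2.22], [0.12, 0.42, 0.37]), (np.float64(0.23), [-1.36, 1.33, 0.74, 1.25, 0.4, 1.83, -2.24], [0.13, 0.41, 0.38])]
left 35 -1 15 [(np.float64(0.64), [-1.56, 1.05, 0.54, 1.78, 0.88, 1.41, 0.57], [0.05, 0.38, 0.49]), (np.float64(0.63), [-1.54, 1.04, 0.52, 1.78, 0.9, 1.43, 0.56], [0.05, 0.38, 0.5])]
left 35 1 13 [(np.float64(0.25), [-1.82, 1.28, 0.88, 1.8, 0.55, 1.19, -2.35], [-0.07, 0.42, 0.41]), (np.float64(0.19), [-1.77, 1.22, 0.81, 1.79, 0.63, 1.24, -2.41], [-0.04, 0.41, 0.43])]
near -35 -1 0 []
near -35 1 0 []
near 0 -1 0 []
near 0 1 0 []
near 35 -1 0 []
near 35 1 0 []
```

```bash
python3 - <<'E'
from h import *
n=np.array([-np.sin(PY),np.cos(PY),0])
from workcell import manip
q=np.array(manip.get_obs()["joint_pos"]);R=frame(n,[0,0,-1]);print(fk(q)[0].round(4))
for y,z in((-.27,.2),(-.22,.2),(-.22,.14),(-.22,.084),(-.19,.084),(-.158,.084),(-.158,.2),(-.12,.25)):
    q,e=ik([*W(-.08,y),z],R,q,reg=.01);print(y,z,round(e,4),q.round(2),fk(q)[2].round(2),fk(q)[3].round(2))
s=rows([*W(-.08,-.215),.18],R,8)
s=rows([*W(-.08,-.215),.084],R,6,start=s)
im=snap("3")
for u,v in((396,237),):
  t=im["top"];h,A=quad(t,(408,300),30);print(A,poly(h).tolist(),[L(onz("top",p,.088)).round(3).tolist() for p in poly(h)])
E
```

```text
[ 0.5636 -0.1995  0.2125]
-0.27 0.2 0.0001 [ 0.93  1.13 -0.51  1.07 -0.77  2.03 -1.  ] [ 0.21 -0.36  0.44] [ 0.6  -0.53  0.2 ]
-0.22 0.2 0.0 [ 0.93  1.07 -0.53  1.21 -0.77  1.94 -0.96] [ 0.2  -0.35  0.46] [ 0.59 -0.48  0.2 ]
-0.22 0.14 0.0 [ 0.91  1.16 -0.5   1.18 -0.73  1.92 -0.89] [ 0.22 -0.35  0.43] [ 0.59 -0.48  0.14]
-0.22 0.084 0.0 [ 0.9   1.24 -0.48  1.14 -0.69  1.9  -0.84] [ 0.23 -0.36  0.39] [ 0.59 -0.48  0.08]
-0.19 0.084 0.0 [ 0.89  1.21 -0.49  1.22 -0.7   1.85 -0.82] [ 0.23 -0.36  0.4 ] [ 0.59 -0.45  0.08]
-0.158 0.084 0.0 [ 0.88  1.19 -0.51  1.29 -0.71  1.79 -0.8 ] [ 0.23 -0.35  0.42] [ 0.59 -0.42  0.08]
-0.158 0.2 0.0 [ 0.92  1.01 -0.56  1.35 -0.79  1.84 -0.92] [ 0.2  -0.33  0.49] [ 0.59 -0.42  0.2 ]
-0.12 0.25 0.0 [ 0.92  0.9  -0.6   1.44 -0.84  1.8  -0.95] [ 0.19 -0.31  0.53] [ 0.58 -0.38  0.25]
[[[0.0, 0.004, 0.011], [0.015, 0.0, -0.003], 1], [[0.0, 0.005, 0.011], [0.015, 0.0, -0.002], 1], [[0.001, 0.005, 0.01], [0.015, 0.0, -0.003], 1], [[-0.0, 0.004, 0.011], [0.015, 0.001, -0.003], 1], [[0.0, 0.005, 0.011], [0.015, -0.0, -0.003], 1], [[0.0, 0.005, 0.01], [0.015, -0.0, -0.002], 1], [[0.0, 0.005, 0.011], [0.015, -0.0, -0.003], 1], [[0.001, 0.006, 0.011], [0.015, 0.0, -0.003], 1]]
end [ 0.5582 -0.1368  0.1798] max mm/deg 9.4 0.69
[[[-0.0, 0.021, -0.0], [0.0, 0.0, 0.0], 1], [[-0.0, 0.022, -0.0], [0.0, 0.0, 0.0], 1], [[-0.0, 0.021, -0.0], [0.0, 0.0, 0.0], 1], [[-0.0, 0.021, -0.0], [0.0, 0.0, 0.0], 1], [[-0.0, 0.021, -0.0], [0.0, 0.0, 0.0], 1], [[-0.0, 0.022, -0.0], [0.0, 0.0, 0.0], 1]]
end [ 0.5582 -0.1368  0.0838] max mm/deg 16.5 0.0
5234.5 [[404, 236], [416, 318], [354, 327], [342, 244]] [[-0.001, -0.186], [-0.157, -0.187], [-0.159, -0.069], [-0.001, -0.067]]
```

move_arm:
  motion:
    - [[0,0.004,0.011],[0.015,0,-0.003],1]
    - [[0,0.005,0.011],[0.015,0,-0.002],1]
    - [[0.001,0.005,0.01],[0.015,0,-0.003],1]
    - [[0,0.004,0.011],[0.015,0,-0.003],1]
    - [[0,0.005,0.011],[0.015,0,-0.003],1]
    - [[0,0.005,0.01],[0.015,0,-0.002],1]
    - [[0,0.005,0.011],[0.015,0,-0.003],1]
    - [[0.001,0.006,0.011],[0.015,0,-0.003],1]
    - [[0,0,0],[0,0,0],1]

```text
clock: 8.3
position: [0.5594, -0.1347, 0.1829]
ee_rot: [0.71, 0.04, -0.037, -0.702]
ft_force: [0.0, -0.8, 0.5]
grip_width: 1.001
grasp_force: 0.0
```

```bash
python3 - <<'E'
from h import *
log()
n=np.array([-np.sin(PY),np.cos(PY),0]);R=frame(n,[0,0,-1])
s=rows([*W(-.08,-.215),.084],R,7)
E
```

```text
[0.847, 1.054, -0.393, 1.217, -0.833, 1.964, -0.88, 0.559, -0.135, 0.183, 0.71, 0.04, -0.037, -0.702] 8.3
[[[-0.0, 0.019, -0.0], [0.002, 0.001, 0.001], 1], [[-0.001, 0.019, -0.001], [0.002, 0.001, 0.0], 1], [[-0.0, 0.019, 0.0], [0.002, 0.001, 0.001], 1], [[-0.001, 0.018, -0.0], [0.001, 0.001, 0.001], 1], [[0.0, 0.019, -0.001], [0.002, 0.001, 0.0], 1], [[-0.0, 0.019, 0.0], [0.002, 0.001, 0.001], 1], [[-0.001, 0.019, -0.0], [0.002, 0.0, 0.001], 1]]
end [ 0.5576 -0.137   0.084 ] max mm/deg 14.3 0.11
```

move_arm:
  motion:
    - [[0,0.019,0],[0.002,0.001,0.001],1]
    - [[-0.001,0.019,-0.001],[0.002,0.001,0],1]
    - [[0,0.019,0],[0.002,0.001,0.001],1]
    - [[-0.001,0.019,0],[0.001,0.001,0.001],1]
    - [[0,0.019,-0.001],[0.002,0.001,0],1]
    - [[0,0.019,0],[0.002,0.001,0.001],1]
    - [[-0.001,0.019,0],[0.002,0,0.001],1]
    - [[0,0,0],[0,0,0],1]

```text
clock: 9.1
position: [0.5573, -0.1382, 0.0816]
ee_rot: [0.706, 0.036, -0.037, -0.706]
ft_force: [0.4, 0.7, -0.7]
grip_width: 1.002
grasp_force: 0.0
```

```bash
python3 - <<'E'
from h import *
log()
n=np.array([-np.sin(PY),np.cos(PY),0]);R=frame(n,[0,0,-1])
s=rows([*W(-.08,-.158),.084],R,5)
im=snap("4");cv2.imwrite("pics/v4.png",cv2.resize(im["scene"][140:380,120:360],(600,600)))
E
```

```text
[0.83, 1.214, -0.359, 1.158, -0.775, 1.929, -0.785, 0.557, -0.138, 0.082, 0.706, 0.036, -0.037, -0.706] 9.1
[[[0.0, -0.001, 0.015], [0.0, -0.0, -0.001], 1], [[0.0, -0.0, 0.016], [0.0, -0.0, -0.0], 1], [[0.001, -0.001, 0.015], [0.001, -0.0, -0.001], 1], [[-0.0, -0.001, 0.016], [-0.0, -0.001, -0.0], 1], [[-0.0, -0.0, 0.015], [-0.0, 0.0, -0.001], 1]]
end [ 0.5521 -0.0806  0.0839] max mm/deg 12.0 0.06
```

View pics/v4.png

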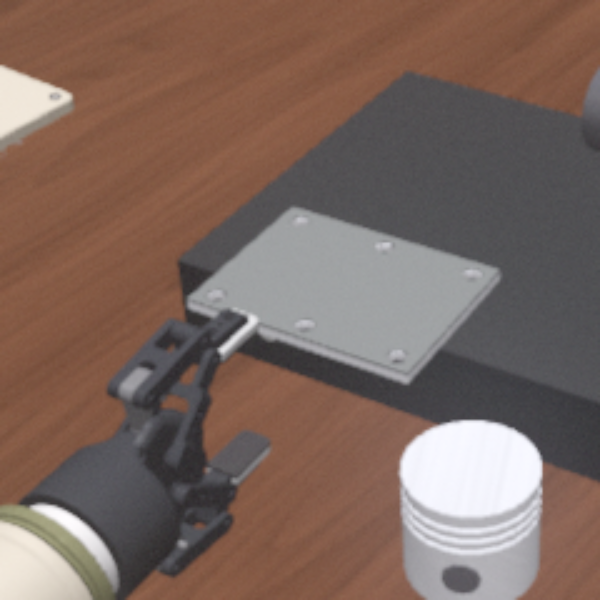

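move_arm:
  motion:
    - [[0,-0.001,0.015],[0,0,0],1]
    - [[0,0,0.015],[0,0,0],1]
    - [[0,-0.001,0.015],[0,0,-0.001],1]
    - [[0,-0.001,0.015],[0,0,0],1]
    - [[0,0,0.015],[0,0,-0.001],1]
    - [[0,0,0],[0,0,0],1]

```text
clock: 9.8
position: [0.552, -0.0806, 0.0868]
ee_rot: [0.707, 0.038, -0.036, -0.706]
ft_force: [-0.3, 0.2, 0.2]
grip_width: 1.0
grasp_force: 0.0
```

move_arm:
  motion:
    - [[0,0,0],[0,0,0],0.0]
    - [[0,0,0],[0,0,0],-0.4]
    - [[0,0,0],[0,0,0],-1]
    - [[0,0,0],[0,0,0],-1]
    - [[0,0,0],[0,0,0],-1]
    - [[0,0,0],[0,0,0],-1]
    - [[0,0,0],[0,0,0],-1]
    - [[0,0,0],[0,0,0],-1]
    - [[0,0,0],[0,0,0],-1]
    - [[0,0,0],[0,0,0],-1]
  newtons: 90

```text
clock: 10.8
position: [0.5523, -0.0827, 0.0861]
ee_rot: [0.707, 0.038, -0.036, -0.705]
ft_force: [-0.5, -0.5, -4.1]
grip_width: 0.073
grasp_force: 89.3
```

```bash
python3 - <<'E'
from h import *
log()
im=snap("5");cv2.imwrite("pics/v5.png",cv2.resize(im["scene"][140:340,120:360],(720,600)))
E
```

```text
[0.81, 1.152, -0.385, 1.296, -0.791, 1.834, -0.749, 0.552, -0.083, 0.086, 0.707, 0.038, -0.036, -0.705] 10.8
```

View pics/v5.png

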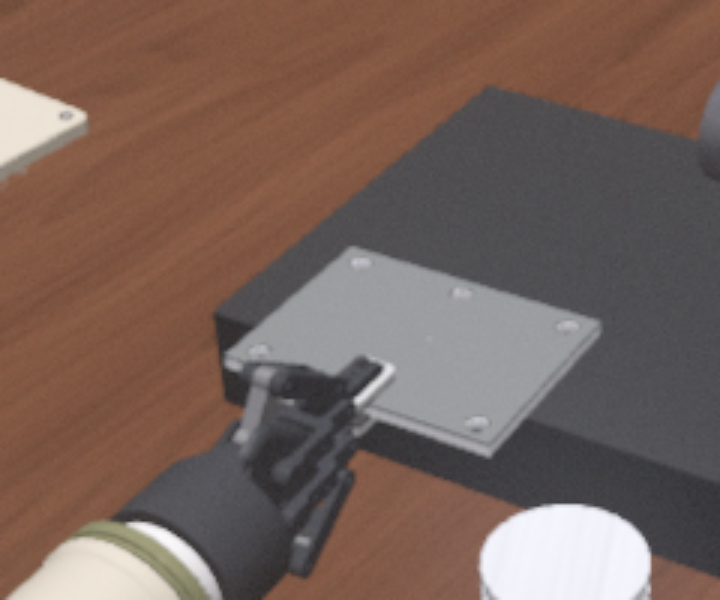

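move_arm:
  motion:
    - [[0,-0.005,0],[0,0,0],-1]
    - [[0,-0.012,0],[0,0,0],-1]
    - [[0,-0.02,0],[0,0,0],-1]
    - [[0,-0.025,0],[0,0,0],-1]
    - [[0,-0.03,0],[0,0,0],-1]
    - [[0,-0.03,0],[0,0,0],-1]
    - [[0,-0.03,0],[0,0,0],-1]
    - [[0,-0.025,0],[0,0,0],-1]
    - [[0,-0.015,0],[0,0,0],-1]
    - [[0,-0.008,0],[0,0,0],-1]
    - [[0,0,0],[0,0,0],-1]
  newtons: 120

```text
clock: 12.0
position: [0.5519, -0.0823, 0.2367]
ee_rot: [0.707, 0.038, -0.036, -0.705]
ft_force: [0.3, 0.4, -5.2]
grip_width: 0.068
grasp_force: 119.8
```

```bash
python3 - <<'E'
from h import *
log()
q=np.array(json.loads(open("log.txt").readlines()[-1])[:7]);p,r,*_=fk(q)
for k in range(1,11):
    q,e=ik(p,r*Ro.from_rotvec([0,0,-np.pi*k/10]),q,reg=.01)
print(q.round(2),e)
E
```

```text
[0.847, 0.92, -0.438, 1.363, -0.89, 1.905, -0.905, 0.552, -0.082, 0.237, 0.707, 0.038, -0.036, -0.705] 12.0
[ 1.2   1.21 -1.12  1.34 -0.43  1.69  1.9 ] 3.246213726322287e-05
```

move_arm:
  motion:
    - [[0,0,0],[0,0,-0.06],-1]
    - [[0,0,0],[0,0,-0.12],-1]
    - [[0,0,0],[0,0,-0.16],-1]
    - [[0,0,0],[0,0,-0.16],-1]
    - [[0,0,0],[0,0,-0.16],-1]
    - [[0,0,0],[0,0,-0.16],-1]
    - [[0,0,0],[0,0,-0.16],-1]
    - [[0,0,0],[0,0,-0.16],-1]
    - [[0,0,0],[0,0,-0.16],-1]
    - [[0,0,0],[0,0,-0.16],-1]
    - [[0,0,0],[0,0,-0.16],-1]
    - [[0,0,0],[0,0,-0.16],-1]

```text
clock: 13.2
position: [0.5516, -0.0823, 0.235]
ee_rot: [-0.516, -0.485, -0.428, 0.562]
ft_force: [-1.4, 0.3, -5.0]
grip_width: 0.067
grasp_force: 119.6
```

```bash
python3 -c "from h import *;log()"
```

```text
[1.01, 1.006, -0.711, 1.352, -0.728, 1.811, 0.385, 0.552, -0.082, 0.235, -0.516, -0.485, -0.428, 0.562] 13.2
```

move_arm:
  motion:
    - [[0,0,0],[0,0,-0.16],-1]
    - [[0,0,0],[0,0,-0.16],-1]
    - [[0,0,0],[0,0,-0.16],-1]
    - [[0,0,0],[0,0,-0.16],-1]
    - [[0,0,0],[0,0,-0.16],-1]
    - [[0,0,0],[0,0,-0.16],-1]
    - [[0,0,0],[0,0,-0.16],-1]
    - [[0,0,0],[0,0,-0.16],-1]
    - [[0,0,0],[0,0,-0.16],-1]
    - [[0,0,0],[0,0,-0.16],-1]

```text
clock: 14.2
position: [0.5516, -0.0824, 0.235]
ee_rot: [0.133, 0.695, 0.676, -0.204]
ft_force: [-0.0, 0.2, -3.8]
grip_width: 0.069
grasp_force: 119.6
```

```bash
python3 - <<'E'
from h import *
log()
n=np.array([-np.sin(PY),np.cos(PY),0])
from workcell import manip;o=manip.get_obs();print((Ro.from_quat(o["ee_rot"]).inv()*frame(n,[0,0,1])).as_rotvec()/(np.pi/4),o["grasp_force"],o["grip_width"])
im=snap("6");cv2.imwrite("pics/v6.png",cv2.hconcat([cv2.resize(im["top"][130:370,240:480],(400,400)),cv2.resize(im["scene"][60:300,140:380],(400,400))]))
E
```

```text
[1.149, 1.136, -0.984, 1.343, -0.536, 1.728, 1.501, 0.552, -0.082, 0.235, 0.133, 0.695, 0.676, -0.204] 14.2
[-0.00237333  0.00140572 -0.61209927] 119.58597421646118 0.06901057773494666
```

View pics/v6.png

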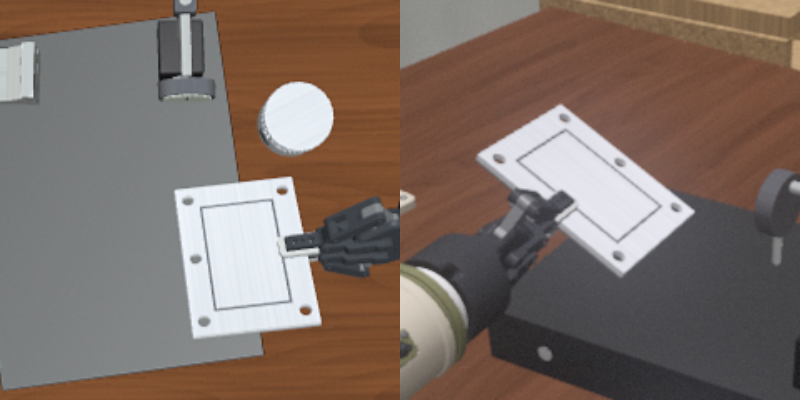

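move_arm:
  motion:
    - [[0,0,0],[0,0,-0.16],-1]
    - [[0,0,0],[0,0,-0.16],-1]
    - [[0,0,0],[0,0,-0.15],-1]
    - [[0,0,0],[0,0,-0.1],-1]
    - [[0,0,0],[0,0,-0.04],-1]
    - [[0,0,0],[0,0,0],-1]

```text
clock: 14.9
position: [0.5517, -0.0823, 0.2357]
ee_rot: [-0.034, 0.707, 0.705, -0.04]
ft_force: [-0.8, 0.8, -5.2]
grip_width: 0.067
grasp_force: 119.6
```

```bash
python3 - <<'E'
from h import *
log()
n=np.array([-np.sin(PY),np.cos(PY),0])
s=rows([*W(-.08,-.160),.095],frame(n,[0,0,1]),9,-1)
im=snap("7");h,A=quad(im["top"],(380,285),30);print(A,poly(h).tolist(),[L(onz("top",p,.24)).round(3).tolist() for p in poly(h)])
E
```

```text
[1.195, 1.201, -1.092, 1.34, -0.45, 1.7, 1.907, 0.552, -0.082, 0.236, -0.034, 0.707, 0.705, -0.04] 14.9
[[[-0.0, -0.021, 0.0], [-0.0, 0.0, -0.001], -1], [[-0.0, -0.021, 0.0], [-0.001, 0.0, -0.001], -1], [[-0.001, -0.021, 0.0], [0.0, 0.0, -0.002], -1], [[0.0, -0.02, 0.0], [-0.0, 0.0, -0.001], -1], [[-0.0, -0.021, 0.0], [-0.0, 0.001, -0.001], -1], [[-0.0, -0.021, 0.0], [-0.001, -0.0, -0.001], -1], [[-0.0, -0.021, -0.0], [-0.0, -0.0, -0.002], -1], [[-0.0, -0.021, -0.0], [-0.0, -0.0, -0.001], -1], [[-0.0, -0.021, -0.0], [-0.001, -0.0, -0.001], -1]]
end [ 0.5518 -0.0825  0.0947] max mm/deg 15.8 0.09
7003.5 [[416, 230], [429, 327], [356, 336], [345, 238]] [[-0.001, -0.186], [-0.159, -0.185], [-0.159, -0.066], [0.001, -0.069]]
```

No slip. Lower gently.

move_arm:
  motion:
    - [[0,-0.015,0],[0,0,-0.001],-1]
    - [[0,-0.025,0],[0,0,-0.001],-1]
    - [[0,-0.03,0],[0,0,-0.002],-1]
    - [[0,-0.03,0],[0,0,-0.001],-1]
    - [[0,-0.03,0],[0,0,-0.001],-1]
    - [[0,-0.025,0],[0,0,-0.002],-1]
    - [[0,-0.02,0],[0,0,-0.002],-1]
    - [[0,-0.01,0],[0,0,-0.001],-1]
    - [[0,0,0],[0,0,0],-1]

```text
clock: 15.9
position: [0.5515, -0.0825, 0.0966]
ee_rot: [-0.038, 0.707, 0.706, -0.036]
ft_force: [0.2, -0.4, -4.4]
grip_width: 0.067
grasp_force: 119.5
```

move_arm:
  motion:
    - [[0,-0.004,0],[0,0,0],-1]
    - [[0,-0.004,0],[0,0,0],-1]
    - [[0,-0.002,0],[0,0,0],-1]
    - [[0,0,0],[0,0,0],-1]

```text
clock: 16.3
position: [0.5516, -0.0827, 0.09]
ee_rot: [-0.038, 0.707, 0.705, -0.035]
ft_force: [-0.4, -0.9, -4.3]
grip_width: 0.069
grasp_force: 119.6
```

move_arm:
  motion:
    - [[0,-0.002,0],[0,0,0],-1]
    - [[0,-0.002,0],[0,0,0],-1]
    - [[0,0,0],[0,0,0],-1]

```text
clock: 16.6
position: [0.5516, -0.0827, 0.0868]
ee_rot: [-0.038, 0.707, 0.705, -0.036]
ft_force: [0.6, 0.3, -4.2]
grip_width: 0.067
grasp_force: 119.6
```

move_arm:
  motion:
    - [[0,-0.002,0],[0,0,0],-1]
    - [[0,0,0],[0,0,0],-1]

```text
clock: 16.8
position: [0.5516, -0.0827, 0.0853]
ee_rot: [-0.038, 0.707, 0.705, -0.036]
ft_force: [-0.6, 0.5, -5.0]
grip_width: 0.064
grasp_force: 119.6
```

move_arm:
  motion:
    - [[0,-0.002,0],[0,0,0],-1]
    - [[0,0,0],[0,0,0],-1]

```text
clock: 17.0
position: [0.5517, -0.0827, 0.0842]
ee_rot: [-0.038, 0.707, 0.706, -0.035]
ft_force: [0.4, -1.0, -1.8]
grip_width: 0.07
grasp_force: 119.7
```

move_arm:
  motion:
    - [[0,-0.001,0],[0,0,0],-1]
    - [[0,0,0],[0,0,0],-1]
    - [[0,0,0],[0,0,0],-1]
  newtons: 20

```text
clock: 17.3
position: [0.5517, -0.0827, 0.0841]
ee_rot: [-0.038, 0.707, 0.706, -0.035]
ft_force: [-0.8, -0.9, 3.0]
grip_width: 0.072
grasp_force: 119.8
```

move_arm:
  motion:
    - [[0,0,0],[0,0,0],-0.8]
    - [[0,0,0],[0,0,0],-0.7]
    - [[0,0,0],[0,0,0],-0.5]
    - [[0,0,0],[0,0,0],-0.2]
    - [[0,0,0],[0,0,0],0.1]
    - [[0,0,0],[0,0,0],0.1]

```text
clock: 17.9
position: [0.5517, -0.0827, 0.0831]
ee_rot: [-0.038, 0.707, 0.705, -0.035]
ft_force: [0.4, -0.4, 1.3]
grip_width: 0.554
grasp_force: 0.0
```

move_arm:
  motion:
    - [[0,0,-0.02],[0,0,0],0.1]
    - [[0,0,-0.03],[0,0,0],0.1]
    - [[0,0,-0.03],[0,0,0],0.1]
    - [[0,0,-0.02],[0,0,0],0.1]
    - [[0,0,0],[0,0,0],0.1]

```text
clock: 18.4
position: [0.5599, -0.1592, 0.0831]
ee_rot: [-0.037, 0.708, 0.705, -0.034]
ft_force: [0.4, 0.1, -0.8]
grip_width: 0.552
grasp_force: 0.0
```

```bash
python3 - <<'E'
from h import *
log()
from workcell import manip
print(L(manip.get_obs()["position"]))
im=snap("8");h,A=quad(im["top"],(385,280),30);print(A,poly(h).tolist(),[L(onz("top",p,.088)).round(3).tolist() for p in poly(h)])
cv2.imwrite("pics/v8.png",cv2.hconcat([cv2.resize(im["top"][130:370,240:480],(400,400)),cv2.resize(im["scene"][140:380,140:380],(400,400))]))
E
```

```text
[1.122, 1.435, -0.959, 1.081, -0.312, 1.828, 2.046, 0.56, -0.159, 0.083, -0.037, 0.708, 0.705, -0.034] 18.4
[-0.08036004 -0.23710739]
2010.5 [[393, 251], [400, 307], [365, 312], [358, 255]] [[-0.026, -0.161], [-0.133, -0.16], [-0.133, -0.093], [-0.025, -0.094]]
```

View pics/v8.png

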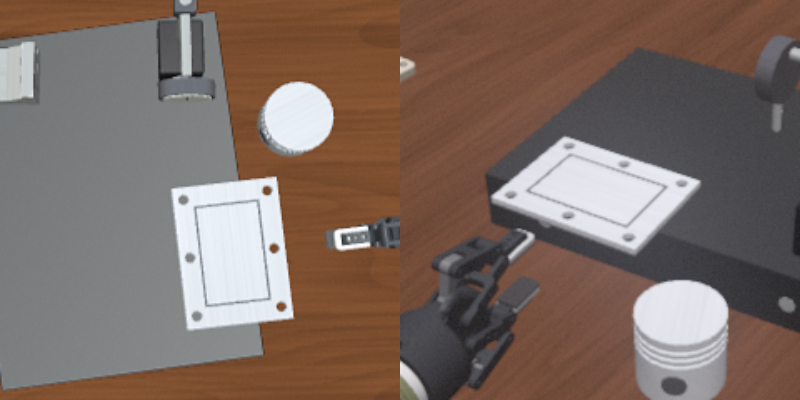

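Machined side up, lying flat with the outer strip overhanging. Now I'll roll the open hand level and push the cover inward from its outer edge.

```bash
python3 - <<'E'
from h import *
n=np.array([-np.sin(PY),np.cos(PY),0]);t=np.array([np.cos(PY),np.sin(PY),0])
s=rows([*W(-.08,-.237),.094],frame(n,t),12)
s=rows([*W(-.08,-.18),.094],frame(n,t),3,start=s)
s=rows([*W(-.08,-.112),.094],frame(n,t),7,start=s)
E
```

```text
[[[-0.0, 0.001, -0.0], [-0.0, 0.0, 0.167], 1], [[0.0, 0.001, -0.001], [-0.0, 0.001, 0.167], 1], [[0.0, 0.002, 0.0], [-0.0, -0.0, 0.167], 1], [[0.001, 0.001, -0.0], [-0.001, 0.0, 0.167], 1], [[0.0, 0.001, -0.0], [0.0, 0.0, 0.167], 1], [[0.001, 0.001, -0.001], [0.0, 0.001, 0.167], 1], [[0.001, 0.001, 0.0], [-0.0, -0.0, 0.167], 1], [[0.0, 0.0, -0.0], [-0.0, 0.0, 0.167], 1], [[0.001, 0.001, -0.0], [-0.0, 0.0, 0.167], 1], [[0.002, 0.0, -0.001], [-0.0, 0.001, 0.167], 1], [[0.001, 0.001, -0.0], [-0.001, -0.0, 0.167], 1], [[0.001, 0.0, -0.0], [0.0, 0.0, 0.167], 1]]
end [ 0.5601 -0.1589  0.0941] max mm/deg 1.7 7.52
[[[-0.0, 0.0, 0.025], [0.0, 0.0, 0.0], 1], [[-0.0, 0.0, 0.025], [0.0, 0.0, 0.0], 1], [[-0.0, 0.0, 0.026], [0.0, 0.0, 0.0], 1]]
end [ 0.5542 -0.1022  0.0941] max mm/deg 19.5 0.0
[[[-0.0, 0.0, 0.013], [0.0, 0.0, 0.0], 1], [[-0.0, 0.0, 0.013], [0.0, 0.0, 0.0], 1], [[-0.0, 0.0, 0.013], [0.0, 0.0, 0.0], 1], [[-0.0, 0.0, 0.013], [0.0, 0.0, 0.0], 1], [[-0.0, 0.0, 0.013], [0.0, 0.0, 0.0], 1], [[-0.0, 0.0, 0.012], [0.0, 0.0, 0.0], 1], [[-0.0, 0.0, 0.013], [0.0, 0.0, 0.0], 1]]
end [ 0.5471 -0.035   0.0941] max mm/deg 9.8 0.0
```

move_arm:
  motion:
    - [[0,0.001,0],[0,0,0.167],1]
    - [[0,0.001,-0.001],[0,0,0.167],1]
    - [[0,0.002,0],[0,0,0.167],1]
    - [[0.001,0.001,0],[0,0,0.167],1]
    - [[0,0.001,0],[0,0,0.167],1]
    - [[0.001,0.001,0],[0,0,0.167],1]
    - [[0.001,0.001,0],[0,0,0.167],1]
    - [[0,0,0],[0,0,0.167],1]
    - [[0.001,0.001,0],[0,0,0.167],1]
    - [[0.002,0,0],[0,0,0.167],1]
    - [[0.001,0.001,0],[0,0,0.167],1]
    - [[0.001,0,0],[0,0,0.167],1]

```text
clock: 19.7
position: [0.5596, -0.1566, 0.0942]
ee_rot: [-0.475, -0.525, -0.471, 0.527]
ft_force: [0.2, -0.2, -0.1]
grip_width: 1.0
grasp_force: 0.0
```

move_arm:
  motion:
    - [[0,0,0.02],[0,0,0],1]
    - [[0,0,0.02],[0,0,0],1]
    - [[0,0,0.01],[0,0,0],1]
    - [[0,0,0],[0,0,0],1]

```text
clock: 20.1
position: [0.5556, -0.119, 0.0943]
ee_rot: [0.473, 0.526, 0.472, -0.526]
ft_force: [-0.6, -1.5, 0.6]
grip_width: 0.999
grasp_force: 0.0
```

```bash
python3 - <<'E'
from h import *
log()
n=np.array([-np.sin(PY),np.cos(PY),0]);t=np.array([np.cos(PY),np.sin(PY),0])
s=rows([*W(-.08,-.112),.094],frame(n,t),8)
from workcell import manip;print(L(manip.get_obs()["position"]))
im=snap("9");cv2.imwrite("pics/v9.png",cv2.hconcat([cv2.resize(im["top"][130:370,240:480],(400,400)),cv2.resize(im["scene"][140:380,140:380],(400,400))]))
E
```

```text
[0.965, 1.241, -0.62, 1.205, -0.61, 1.826, 0.673, 0.556, -0.119, 0.094, 0.473, 0.526, 0.472, -0.526] 20.1
[[[-0.0, 0.0, 0.014], [-0.0, 0.0, -0.0], 1], [[-0.0, 0.0, 0.014], [-0.0, 0.0, -0.0], 1], [[-0.0, 0.0, 0.014], [-0.001, 0.001, -0.0], 1], [[-0.0, 0.0, 0.014], [0.0, -0.0, -0.0], 1], [[-0.0, 0.0, 0.015], [-0.0, -0.0, -0.0], 1], [[-0.0, 0.0, 0.014], [-0.0, 0.0, -0.0], 1], [[-0.0, 0.001, 0.014], [-0.0, 0.0, -0.0], 1], [[-0.0, -0.0, 0.014], [-0.001, 0.0, -0.0], 1]]
end [ 0.5474 -0.0346  0.0943] max mm/deg 11.2 0.06
[-0.08039341 -0.19666665]
```

View pics/v9.png

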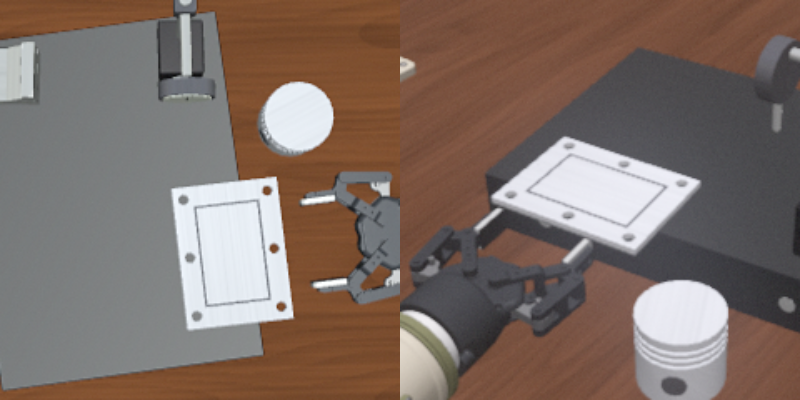

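The finger tips straddle the middle of the cover's outer edge, about 20 mm short of it and level with it.

move_arm:
  motion:
    - [[0,0,0.014],[0,0,0],1]
    - [[0,0,0.014],[0,0,0],1]
    - [[0,0,0.012],[0,0,0],1]
    - [[0,0,0.012],[0,0,0],1]
    - [[0,0,0],[0,0,0],1]

```text
clock: 20.7
position: [0.5517, -0.0804, 0.0943]
ee_rot: [0.473, 0.526, 0.473, -0.525]
ft_force: [0.3, -0.4, 0.3]
grip_width: 1.003
grasp_force: 0.0
```

move_arm:
  motion:
    - [[0,0,0.013],[0,0,0],1]
    - [[0,0,0.013],[0,0,0],1]
    - [[0,0,0.013],[0,0,0],1]
    - [[0,0,0.013],[0,0,0],1]
    - [[0,0,0.01],[0,0,0],1]
    - [[0,0,0],[0,0,0],1]

```text
clock: 21.3
position: [0.5467, -0.0341, 0.094]
ee_rot: [0.473, 0.526, 0.472, -0.525]
ft_force: [-0.0, 0.6, -0.0]
grip_width: 1.003
grasp_force: 0.0
```

move_arm:
  motion:
    - [[0,0,-0.01],[0,0,0],1]
    - [[0,0,-0.03],[0,0,0],1]
    - [[0,0,-0.05],[0,0,0],1]
    - [[0,0,-0.05],[0,0,0],1]
    - [[0,0,-0.02],[0,0,0],1]
    - [[0,0,0],[0,0,0],1]

```text
clock: 21.9
position: [0.5598, -0.1582, 0.0933]
ee_rot: [0.476, 0.526, 0.473, -0.523]
ft_force: [-0.6, 0.5, 0.0]
grip_width: 0.997
grasp_force: 0.0
```

```bash
python3 - <<'E'
from h import *
log()
im=snap("10");t=im["top"];cv2.imwrite("pics/v10.png",cv2.hconcat([cv2.resize(t[130:370,200:440],(400,400)),cv2.resize(im["scene"][100:340,180:420],(400,400))]))
m=cv2.inRange(t,(200,)*3,(255,)*3)[235:340,270:420]
c=max(cv2.findContours(m,0,2)[0],key=cv2.contourArea);p=poly(cv2.convexHull(c))+[270,235]
print(cv2.contourArea(c),p.tolist(),[L(onz("top",q,.088)).round(3).tolist() for q in p])
E
```

```text
[0.97, 1.275, -0.604, 1.106, -0.603, 1.894, 0.651, 0.56, -0.158, 0.093, 0.476, 0.526, 0.473, -0.523] 21.9
5260.5 [[371, 241], [382, 324], [320, 332], [310, 249]] [[-0.002, -0.122], [-0.16, -0.122], [-0.16, -0.005], [-0.002, -0.006]]
```

View pics/v10.png

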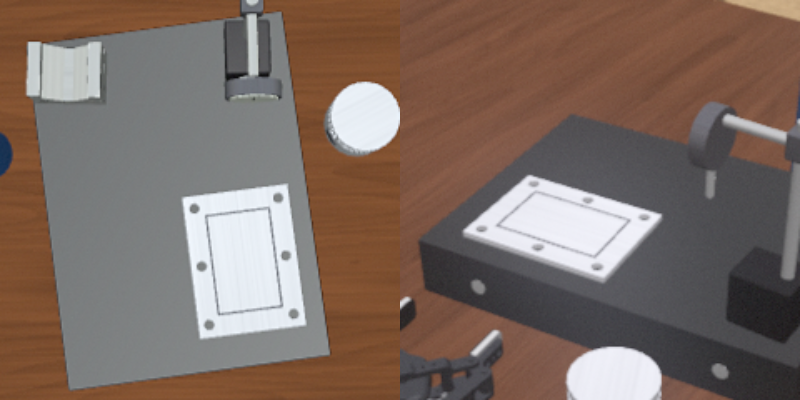

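The cover lies machined side up, fully on the plate about 25 mm inside the right edge. The robot is clear and the bystanders have not moved.

```bash
python3 -c "
from workcell import order
print(order.hand_in())"
```

```text
the job is handed in; nothing more can be done
None
```

The cover was slid out over the right edge, gripped, turned over and laid back flat on the granite, machined side up and about 25 mm inside the nearest edge with the bystanders where they were, and the job was handed in at about 22 s; the hand-in returned no verdict.

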